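Snap the lens frame onto a laser emitter with bench pliers

TASK

Lay the small laser emitter block in the nest of the bench-mounted press pliers, lengthwise between the two jaws (either way round), then squeeze the two handles together, letting the jaws alone press, until the lens frame's resistance peaks and gives and the frame has snapped fully home. Ease off as soon as it gives, since hard clamping on a seated frame cracks the glass; then let the handles spring fully open and leave the emitter lying in the nest, without disturbing the other things on the bench.

Things in the scene. Friction and masses are not known exactly. Their poses are not given: they have to be found in the camera images.
- stand: Grey cast stand, fixed, carrying press pliers that lie level and cross at the pivot like ordinary pliers. Base plate 160 x 96 x 12 mm. Origin on the bench under the pivot bolt; x points from the pivot to the jaws (the handles run to -x), y to the left, z up. Middle plane of handles and dies 75 mm above the bench; top of the pivot bolt 94 mm.
- nest (a point): Middle of the nest's floor: stand x 65, y 0, z 65 mm; axes as the stand's. A 26 x 26 mm block between the jaws with two guide fences along y, 24 mm apart inside, flared lips up to 5.5 mm above the floor. The emitter lies between the fences, length along y. Beside it 25 mm is free for a finger towards the pivot, more on the other side.
- grip_left (a point): Where to squeeze: centre line of the left (+y) handle, 125 mm behind the pivot, 75 mm up. Straight round bar with black sleeve, 13 mm diameter, from 62 to 165 mm behind the pivot. Open, the grip points are 56 mm apart (69 mm over the outsides); they close 1.9 times as much as the dies. A return spring pushes each handle open with 2.5 N, 3.5 N when nearly closed.
- grip_right (a point): The same point on the right (-y) handle.
- half_left: Half of the pliers with the left handle and the -y jaw, turning about the pivot; origin on the pivot axis, 75 mm up. Die face 16 x 16 mm, centred 10 mm above the nest's floor; with the handles open it is 26 mm from the nest's middle.
- half_right: Half with the right handle and the +y jaw; origin likewise. Its die, as large and high, sits on an adjusting screw set anew each time and not measured: open, its face is 25 to 31 mm from the nest's middle. So how far the handles must close before the frame is home differs from time to time (by 11 mm between the grip points).
- emitter_center (a point): Centre of the laser emitter, 10 mm above its underside; y along its length, z up. Grooved aluminium housing 20 mm wide (x) and high, from y -22 to +9 mm; black lens frame 18 x 18 x 8 mm from y +14 to +22 (44 mm overall, 39 when home). About 100 g. Pick it by the housing across its width, not by the frame. It starts on the mat.
- frame_face (a point): Middle of the lens frame's outer face: 22 mm from the emitter's centre along its y, 17 mm when home. Between the dies it resists up to 16 to 26 N (12 to 17 N on each handle at the grip points, spring included) after 2 mm, then quickly less; from 3 to 4 mm it jumps home and is slack (2 mm at the handles). Over 12 N between the dies (10 N on a handle) on a frame that is home cracks the glass.
- mat: Flat grey mat, 150 x 150 x 3 mm, fixed; origin under its centre. The emitter starts on it, to the left or right of the pliers.
- pack_shell: Bystander: open blue battery-pack shell, 105 x 75 x 40 mm; origin under its centre.
- flux_bottle: Bystander: small amber bottle with green cap, 32 mm diameter, 85 mm high; origin under its centre.
- solder_spool: Bystander: spool of solder, 56 mm diameter, 33 mm high; origin under its centre.
- screwdriver: Bystander: screwdriver lying on the bench, 170 mm long, beyond the pliers; origin under its middle.

How it is judged:
On the way, in this order (a step that is already met when the one before it is completed fails the run):
1. the emitter lies in the nest between the jaws, let go, its frame still proud (horizontal distance between emitter_center and nest below 0.008 m and z of emitter_center in the frame of nest below 0.0125 m and angle between the y axis of emitter_center and the y axis of nest, either way round below 0.2 rad and contact force between the fingers and emitter below 0.3 N and y of frame_face in the frame of emitter_center above 0.0208 m), for 0.2 s.
2. the frame has snapped home in the nest (y of frame_face in the frame of emitter_center below 0.0175 m and horizontal distance between emitter_center and nest below 0.012 m), for 0.1 s.
At the end, for the whole second after the job is handed in: The frame is home (face within 17.5 mm of the emitter's centre along y); the emitter lies still on the nest's floor (centre within 12 mm of the nest's middle from above, under 12.5 mm over its floor, length within 0.2 rad of the nest's y); the handles are open (grip points over 53 mm apart) (all of step 2 and z of emitter_center in the frame of nest below 0.0125 m and angle between the y axis of emitter_center and the y axis of nest, either way round below 0.2 rad and linear speed of emitter below 0.01 m/s and distance between grip_left and grip_right above 0.053 m); the robot touches nothing.
It fails at once if more than 12 N between a jaw and the emitter while its frame is home (cracked glass) (y of frame_face in the frame of emitter_center below 0.0174 m and contact force between any of half_left, half_right and emitter above 12 N).
It fails at once if the frame is pushed in (more than 2 mm) away from the nest (y of frame_face in the frame of emitter_center below 0.02 m and distance between emitter_center and nest above 0.025 m).
It fails at once if the frame is pushed in (more than 2 mm) by the fingers instead of the jaws (y of frame_face in the frame of emitter_center between 0.0175 and 0.02 m and contact force between the fingers and emitter above 2 N).
It fails at once if a bystander is pushed more than 20 mm (distance of any of pack_shell, flux_bottle, solder_spool, screwdriver from where it was at the start of the episode above 0.02 m).
It also fails if it takes over 54 s, if anything falls off the work surface, if the arm or the gripper's body presses on something with over 40 N, if the wrist force passes 120 N, or if a joint passes its speed limit or range.

ROBOT

A 7-joint arm with a two-finger parallel gripper is mounted at the origin on the work surface. World frame = base frame: x ahead of the robot, y to its left, z up, the work surface at z = 0. Lengths are in m, angles in rad, forces in N, time in s.
With the tool pointing down it reaches from about 0.4 to 0.9 m from the base axis. Payload 5.6 kg.
Tool frame: the origin (TCP) lies midway between the tips of the shut fingers; the grasp point (between the pads) lies 19 mm behind it; z points along the fingers, y is the direction in which the jaws open and shut (so a half turn about z gives the same grasp; the last joint's range is limited). The gripper opens to 92 mm and grips with 3 to 60 N. Pads are 20 mm wide; open, the fingers measure 128 mm over their backs; the gripper's body (75 mm by 189 mm) begins 69 mm behind the grasp point.
Start: joints at [1.244, 0.468, -0.012, 1.603, 0.006, 1.071, -0.056], TCP at [0.182, -0.624, 0.215] pointing down, gripper open.
Joint ranges: [-2.53, 2.53], [-0.31, 2.02], [-1.57, 1.55], [0.28, 2.44], [-1.29, 4.43], [0.15, 1.84], [-2.92, 2.92]. Speed limits (rad/s): [2.57, 2.57, 3.14, 3.14, 3.14, 3.14, 3.14].

INTERFACE

Orientations are given as a unit quaternion [w, x, y, z].
In Python, from plant import status, viewer, sign_off gives the robot as it stands.
- The arm moves only by the tool apply_moves, never from a script. Its argument "commands" is a list of rows, each a list of 6 numbers: the shift along the world's x, y, z in cm, then the turn, a rotation vector about the world's x, y, z in rad. A call has 1 to 5 rows; each row shifts and turns the commanded pose from where the row before left it; what a row does not reach is not made up. A row lasts 1/10 s, in which the tool goes at most 50 mm and 8.59 degrees, less where a joint would pass 70% of its speed; a pose out of reach is approached as far as the arm can. A call is refused whole if a number of a shift passes 5 or a number of a turn 0.15, either way. A call with a gripper value outside its range is refused whole. "jaw" is the closure in counts, from 0 (fully open) to 255 (shut), set as the call begins (left out, the last holds). The fingers move at their own pace and stop on an object; "squeeze" is the grip in N (left out, the last holds). Time passes only in rows, so rows that do not move let the fingers close. It gives the time, the measured TCP pose, the force and the opening at its end, in the units of the state.
- status.get_obs(): the state, without advancing time (a new reading comes with each control period).
- viewer.snapshot(name): name is "scene" or "top" or "wrist"; returns a dict with "color" (480x640x3 uint8, red, green, blue), "vertical_fov" (degrees; the focal length in pixels is half the picture's height over the tangent of half this angle, whatever the lens; pixels are square), "cx", "cy" (the principal point, pixels), "rvec" (rotation vector, rad) and "tvec" (3), from world to camera coordinates, as OpenCV has them. Camera axes: x right, y down, z forward; pixel columns grow to the right and rows downward; lengths in m; the calibration is good to about 2 mm. A picture is of the moment at which its call begins. There is no depth.
- sign_off(): hands the job in, once; it reports no verdict.
The state is a dict: "clock": time; "joint_positions": joint angles; "qvel": joint speeds; "joint_torque": joint torques, N m; "eef_pos": TCP position; "ee_rot": TCP orientation; "force": force on the tool from outside, world axes, zero at the start; "moment": the same for the moment, N m; "opening": finger opening in m.
Only numpy, scipy, OpenCV 4.12 (cv2) and the standard library are available. Lean on these libraries where they do the work, as an engineer would, in place of code of your own. Each camera call takes 0.05 s, during which the arm holds its last target. There are 200 camera calls.

## Working session

There is one attempt and no reset: what is moved stays moved. The work goes in short steps, Python scripts to look and compute and a tool call to move; the robot and the scene stay as the last step left them, time stands still between calls to the robot, and variables do not carry over. Pictures are saved under pics/ and viewed, about 8 in all and at most 12, crops included, and the job is handed in when it is done.

Besides the shell and the picture viewer there is one more tool, called after "Call:" as name(argument=value, ...) on one line, values as JSON. apply_moves: Moves the arm, as the interface text tells. Its arguments: {"type":"object","properties":{"commands":{"type":"array","items":{"type":"array","items":{"type":"number"}}},"jaw":{"type":"number"},"squeeze":{"type":"number"}},"required":["commands"]}

```bash
mkdir -p pics; ls
cat > h.py <<'E'
import numpy as np, cv2
from plant import status, viewer, sign_off
def snap(n,f=None):
    s=viewer.snapshot(n)
    if f: cv2.imwrite('pics/'+f,s['color'][:,:,::-1])
    return s
def cam(s):
    R=cv2.Rodrigues(np.array(s['rvec'],float))[0]; t=np.array(s['tvec'],float).ravel()
    f=240/np.tan(np.radians(s['vertical_fov'])/2)
    return R,t,f
def ray(s,u,v,z):
    R,t,f=cam(s); d=R.T@np.array([(u-s['cx'])/f,(v-s['cy'])/f,1]); c=-R.T@t
    return c+d*(z-c[2])/d[2]
def proj(s,p):
    R,t,f=cam(s); q=R@np.array(p)+t
    return s['cx']+f*q[0]/q[2], s['cy']+f*q[1]/q[2]
E
python3 - <<'E'
from h import *
o=status.get_obs(); print(o)
for n in('scene','top'):
    s=snap(n,n+'0.png'); R,t,f=cam(s); print(n,f,s['cx'],s['cy'],-R.T@t,R.round(2).tolist())
E
```

```text
pics
{'clock': 0.0, 'joint_positions': array([ 1.2439742 ,  0.46838194, -0.01157603,  1.60362713,  0.00599752,
        1.0713984 , -0.05632222]), 'qvel': array([ 6.00292083e-05,  3.61465272e-04,  1.08512413e-03, -1.08868586e-03,
        1.22561504e-03, -1.13538511e-03,  9.86180819e-04]), 'joint_torque': array([-1.22981933e-04, -5.20568097e+01, -1.26285272e-02, -2.43748981e+01,
       -5.66493860e-02,  1.73612282e-02,  1.28441329e-04]), 'eef_pos': array([ 0.1817696 , -0.62345447,  0.2136358 ]), 'ee_rot': array([-8.69392999e-04,  9.89954988e-01,  1.41380088e-01, -1.91973927e-04]), 'force': array([ 0.22113421, -0.42233345, -0.3501186 ]), 'moment': array([-0.00544776, -0.02518044,  0.02710402]), 'opening': 0.09190893266905019}
scene 506.6731246704998 315.8113178098479 234.93461098979844 [ 1.08424514 -0.60547301  0.74994526] [[0.79, 0.61, 0.02], [0.42, -0.52, -0.75], [-0.44, 0.6, -0.67]]
top 438.03305169121984 314.8844916220936 239.62612132677387 [ 0.44701134 -0.01451589  0.99064087] [[0.02, -1.0, -0.03], [-0.98, -0.01, -0.18], [0.18, 0.03, -0.98]]
```

View pics/scene0.png

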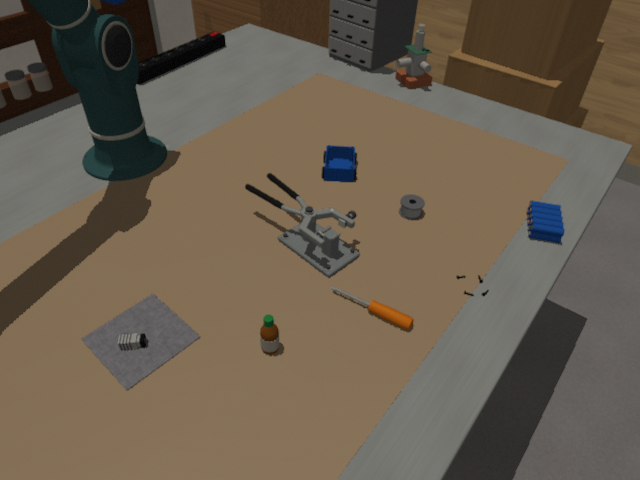

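View pics/top0.png

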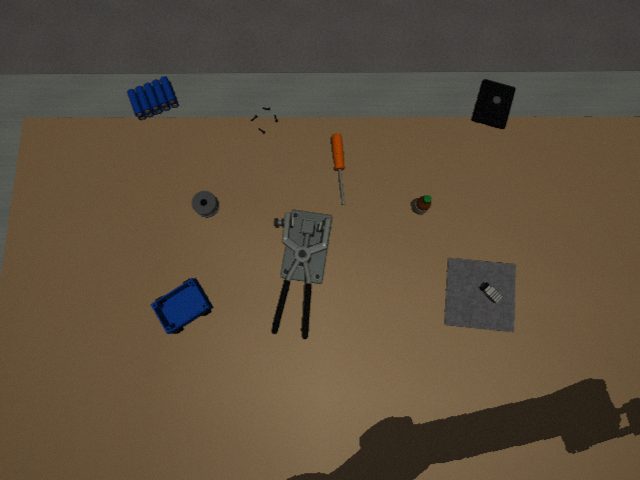

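Scene: the pliers' handles point towards the robot. In the top view the pivot is at (302,254), the handle ends are at (275,331) and (305,335), and the emitter is at (491,292) with its black frame at (484,287). Next: enlarged crops and a first set of positions.

Run:
```python
from h import *
s=snap('top'); im=s['color'][:,:,::-1]
a=cv2.resize(im[200:345,255:355],None,fx=4,fy=4,interpolation=cv2.INTER_CUBIC)
b=cv2.resize(im[250:340,440:525],None,fx=4.6,fy=4.6,interpolation=cv2.INTER_CUBIC)
c=np.zeros((580,800,3),np.uint8); c[:a.shape[0],:400]=a; c[:b.shape[0],405:405+b.shape[1]]=b
c=cv2.convertScaleAbs(c,alpha=1.7); cv2.imwrite('pics/crop1.png',c)
for n,u,v,z in[('pivot',302,254,.094),('hL',275,331,.075),('hR',305,335,.075),('em',491,292,.015),('bottle',422,205,.04),('sdtip',342,204,.01)]: print(n,ray(s,u,v,z).round(3))
```

```text
pivot [0.58  0.044 0.094]
hL [0.423 0.097 0.075]
hR [0.416 0.035 0.075]
em [ 0.512 -0.367  0.015]
bottle [ 0.701 -0.218  0.04 ]
sdtip [ 0.71  -0.041  0.01 ]
```

View pics/crop1.png

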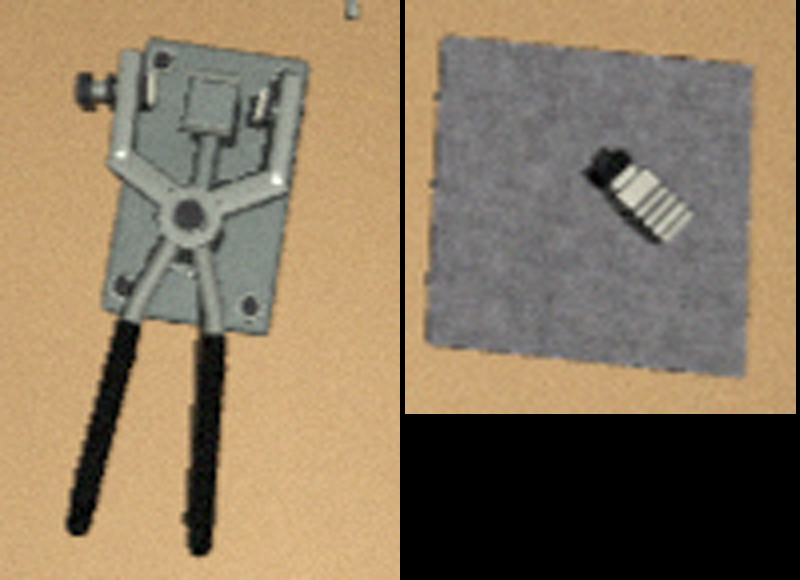

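The crop shows the nest block at crop (212,104), the bolt at (189,213), the handle ends at (80,525) and (200,548), and the emitter running from its frame at (607,168) to the housing end at (678,222).

Run:
```python
from h import *
s=snap('top')
P=lambda x,y,z:ray(s,255+(x+.5)/4-.5,200+(y+.5)/4-.5,z)
Q=lambda x,y,z:ray(s,440+(x-405)/4.6,250+y/4.6,z)
pv=P(189,213,.094); ne=P(212,104,.068); l1,l2=P(128,335,.08),P(80,520,.08); r1,r2=P(212,345,.08),P(200,545,.08)
print(pv,ne,l1,l2,r1,r2)
d=ne-pv; print('yaw nest',np.arctan2(d[1],d[0]))
m=((l1+r1)/2,(l2+r2)/2); m2=pv-m[1]; print('yaw from ends',np.arctan2(m2[1],m2[0]))
f,e=Q(607,168,.022),Q(678,224,.023); print(f,e,np.arctan2(*(f-e)[1::-1]), np.linalg.norm(f-e))
```

```text
[0.58254106 0.04388459 0.094     ] [0.64599249 0.03438236 0.068     ] [0.52017318 0.07525991 0.08      ] [0.42551042 0.09731742 0.08      ] [0.51554167 0.03142047 0.08      ] [0.41403201 0.03568458 0.08      ]
yaw nest -0.14865137155184383
yaw from ends -0.13806320362906244
[ 0.52339103 -0.35012499  0.022     ] [ 0.49745539 -0.38136467  0.023     ] 0.8779014693575106 0.04061496241727792
```

Call:
apply_moves(commands=[[4.2,3.4,0.5,0,0,0],[4.2,3.4,0.5,0,0,0],[4.2,3.4,0.5,0,0,0],[4.2,3.4,0.5,0,0,0],[4.2,3.4,0.5,0,0,0]])

```text
clock: 0.7
eef_pos: [0.3767, -0.4659, 0.2378]
ee_rot: [0.0, 0.99, 0.141, -0.0]
force: [0.9, -1.0, -0.1]
opening: 0.0919
```

Call:
apply_moves(commands=[[3.3,2.4,-1.5,0,0,0.15],[3.3,2.4,-1.5,0,0,0.15],[3.3,2.4,-1.5,0,0,0.15],[3.0,2.3,-1.5,0,0,0.15],[0,0,0,0,0,0]], jaw=140)

```text
clock: 1.2
eef_pos: [0.5082, -0.3658, 0.1752]
ee_rot: [-0.003, 0.901, 0.433, 0.001]
force: [-0.1, 0.4, 0.0]
opening: 0.0541
```

Run:
```python
from h import *
o=status.get_obs(); print(o['eef_pos'],o['ee_rot'],o['opening'])
s=snap('wrist','w1.png'); R,t,f=cam(s); print(f,-R.T@t,R.round(2).tolist())
```

```text
[ 0.50819069 -0.36576977  0.17519235] [-0.00262115  0.901451    0.43287198  0.00103459] 0.05410623003191612
344.54304765239374 [ 0.5580408 -0.3055025  0.3459137] [[0.78, -0.63, -0.0], [-0.6, -0.75, 0.27], [-0.17, -0.21, -0.96]]
```

View pics/w1.png

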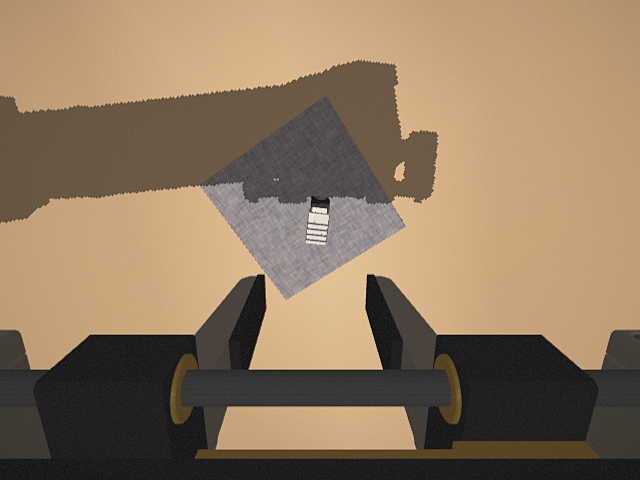

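The wrist view shows the housing at about (317,225), near end at (316,244), with the frame at (320,200).

```bash
cat >> h.py <<'E'
def house(s,z,box,th=190):
    u0,v0,u1,v1=box; im=s['color'][v0:v1,u0:u1]
    m=((im.min(2)>th)).astype(np.uint8)*255; m=cv2.morphologyEx(m,cv2.MORPH_CLOSE,np.ones((7,7)))
    c=max(cv2.findContours(m,0,1)[0],key=cv2.contourArea).reshape(-1,2)+[u0,v0]
    w=np.array([ray(s,u,v,z)[:2] for u,v in c])
    r=cv2.minAreaRect((w*1000).astype(np.float32)); b=cv2.boxPoints(r)
    return r,b,c
E
python3 - <<'E'
from h import *
s=snap('wrist'); r,b,c=house(s,.023,(285,190,350,260)); print(r,b,c.min(0),c.max(0))
c=np.array(r[0]); L=[(b[i+1]-b[i]) for i in range(2)]; L=max(L,key=np.linalg.norm); print(np.arctan2(L[1],L[0]))
E
```

```text
((509.07574462890625, -367.8972473144531), (35.90852355957031, 19.039493560791016), 44.5419921875) [[ 489.60162 -373.70587]
 [ 502.9565  -387.276  ]
 [ 528.54987 -362.08862]
 [ 515.19495 -348.5185 ]] [305 203] [327 240]
0.7774037
```

Call:
apply_moves(commands=[[0,-0.2,-4,0,0,-0.04],[-0.1,-0.2,-4,0,0,-0.03],[0,0,-2.5,0,0,0],[0,0,0,0,0,0],[0,0,0,0,0,0]])

```text
clock: 1.8
eef_pos: [0.5029, -0.3779, 0.0735]
ee_rot: [0.001, 0.919, 0.395, -0.0]
force: [0.1, -0.2, -0.1]
opening: 0.0413
```

Run:
```python
from h import *
o=status.get_obs(); print(o['eef_pos'],o['ee_rot'],o['opening'], 2*np.arctan2(o['ee_rot'][2],o['ee_rot'][1]))
s=snap('wrist'); im=s['color'][:,:,::-1]; cv2.imwrite('pics/w2.png',cv2.resize(im[150:350,220:420],None,fx=3,fy=3))
for th in (150,190):
    r,b,c=house(s,.023,(285,190,360,300),th); print(r,c.min(0),c.max(0))
```

```text
[ 0.50292648 -0.37790638  0.07347617] [ 5.02223956e-04  9.18842476e-01  3.94624166e-01 -1.37503004e-04] 0.041285577326459065 0.8113176866992479
((501.2196350097656, -387.07989501953125), (42.545387268066406, 51.31928634643555), 46.41908645629883) [285 241] [359 299]
((499.0251770019531, -377.74554443359375), (7.9729719161987305, 19.117347717285156), 46.42900085449219) [296 258] [324 269]
```

View pics/w2.png

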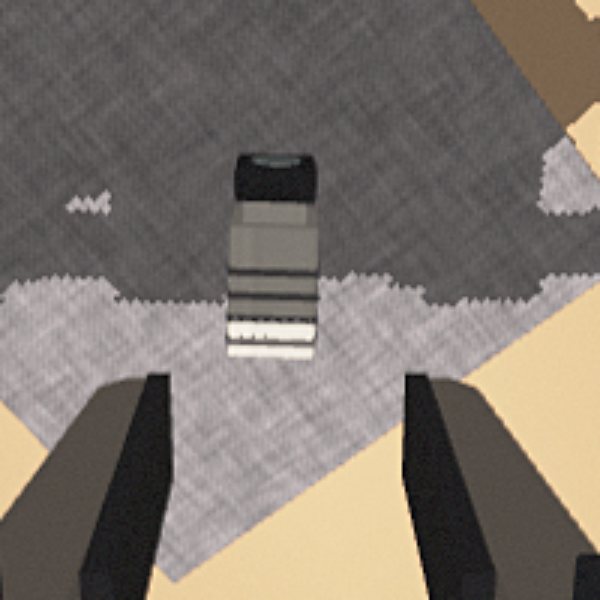

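The emitter is nearly aligned with the fingers: near end at crop y 356, x 229–313; housing front at y 225, x 231–319; frame's outer edge at y 153, x 237–317.

Run:
```python
from h import *
s=snap('wrist')
P=lambda x,y,z:ray(s,220+(x+.5)/3-.5,150+(y+.5)/3-.5,z)
a=(P(228,356,.023)+P(314,358,.023))/2; h=(P(230,225,.023)+P(320,225,.023))/2; f=(P(237,153,.022)+P(317,154,.022))/2
print(a,h,f); d=f-a;print(np.linalg.norm(h-a),np.linalg.norm(d),np.arctan2(d[1],d[0]))
dd=h-a; print(np.arctan2(dd[1],dd[0])); u=d/np.linalg.norm(d); e=status.get_obs()['eef_pos']; print('grasp',a+u*.0155,'shift',(a+u*.0155-e)*100, 'centre', a+u*.022)
print(status.get_obs()['clock'])
```

```text
[ 0.497193   -0.38087734  0.023     ] [ 0.51935329 -0.35900019  0.023     ] [ 0.53054386 -0.34790435  0.022     ]
0.031139815307336425 0.046909461953757114 0.7797008125472573
0.7789686942140444
grasp [ 0.50821292 -0.36998228  0.02266958] shift [ 0.39586629  0.79254711 -5.21897948] centre [ 0.51283417 -0.36541339  0.02253101]
1.9
```

Call:
apply_moves(commands=[[0.5,0.8,-1,0,0,-0.03],[0,0,-3,0,0,0],[0,0,-2.3,0,0,0],[0,0,0,0,0,0],[0,0,0,0,0,0]])

```text
clock: 2.4
eef_pos: [0.5093, -0.3691, 0.0112]
ee_rot: [0.001, 0.924, 0.382, 0.001]
force: [0.7, -0.1, 0.2]
opening: 0.0412
```

Call:
apply_moves(commands=[[-0.1,-0.1,-0.1,0,0,0],[0,0,0,0,0,0],[0,0,0,0,0,0],[0,0,0,0,0,0],[0,0,0,0,0,0]], jaw=255, squeeze=20)

```text
clock: 2.9
eef_pos: [0.5079, -0.3699, 0.0098]
ee_rot: [0.001, 0.924, 0.382, 0.0]
force: [-1.8, 0.8, 6.1]
opening: 0.0199
```

Call:
apply_moves(commands=[[0,0,2,0,0,0],[0,0,4,0,0,0],[0,0,4,0,0,0],[0,2,3,0,0,0.1],[0,4,2,0,0,0.1]])

```text
clock: 3.4
eef_pos: [0.5076, -0.3126, 0.1611]
ee_rot: [0.002, 0.882, 0.472, 0.0]
force: [0.4, 0.8, -0.6]
opening: 0.0198
```

Call:
apply_moves(commands=[[2,4.5,0.5,0,0,0.1],[2,4.5,0,0,0,0.1],[2,4.5,0,0,0,0.1],[2,4.5,0,0,0,0.1],[2,4.5,0,0,0,0.05]])

```text
clock: 3.9
eef_pos: [0.6077, -0.0827, 0.1637]
ee_rot: [0.0, 0.753, 0.658, -0.0]
force: [0.2, -0.6, -1.8]
opening: 0.0203
```

Call:
apply_moves(commands=[[2,4.5,0,0,0,0],[1.9,4.3,0,0,0,0],[0,1,0,0,0,0],[0,0,0,0,0,0],[0,0,0,0,0,0]])

```text
clock: 4.4
eef_pos: [0.6459, 0.0119, 0.1632]
ee_rot: [0.0, 0.754, 0.657, -0.001]
force: [0.7, -0.4, -0.6]
opening: 0.0196
```

Run:
```python
from h import *
o=status.get_obs(); print(o['eef_pos'],o['ee_rot'],o['opening'], 2*np.arctan2(o['ee_rot'][2],o['ee_rot'][1]))
s=snap('wrist','w3.png')
```

```text
[0.64594908 0.01190299 0.16318491] [ 2.51109254e-04  7.54221463e-01  6.56619505e-01 -8.65201804e-04] 0.019616905160802035 1.4326564479429493
```

View pics/w3.png

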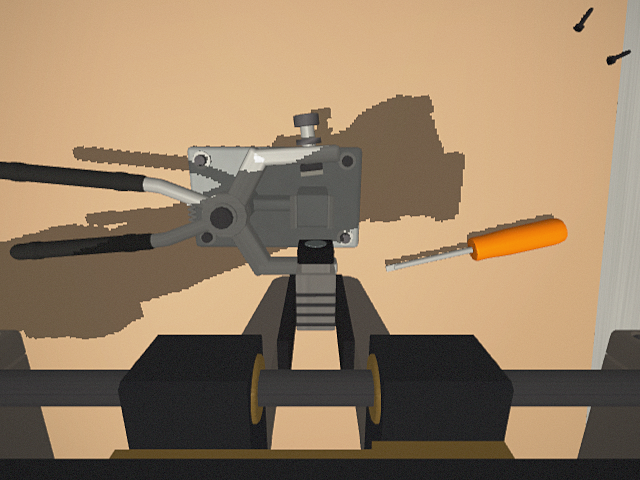

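Run:
```python
from h import *
im=cv2.imread('pics/w3.png')[130:340,185:375]
cv2.imwrite('pics/w3c.png',cv2.convertScaleAbs(cv2.resize(im,None,fx=2.8,fy=2.8,interpolation=cv2.INTER_CUBIC),alpha=1.3))
```

```text
(no output)
```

View pics/w3c.png

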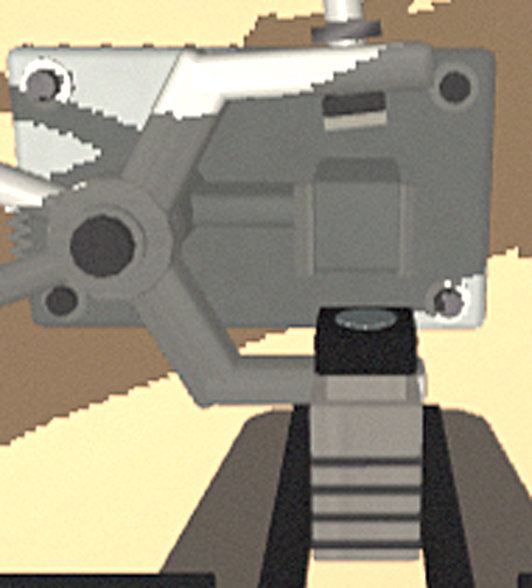

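The crop shows the nest floor from (314,181) to (403,272), the bolt at (102,245), and the held emitter with its back end at (366,553) and frame top edge at y of about 335. It is held square.

Run:
```python
from h import *
s=snap('wrist'); o=status.get_obs(); e=o['eef_pos']
P=lambda x,y,z:ray(s,185+(x+.5)/2.8-.5,130+(y+.5)/2.8-.5,z)
zt=e[2]-.0068+.02
b=P(102,245,.094); n=(P(314,181,.065)+P(402,181,.065)+P(314,272,.065)+P(403,272,.065))/4
print('bolt',b,'nest',n,'nest size',P(314,181,.065)-P(402,181,.065),P(314,181,.065)-P(314,272,.065))
d=n-b; print('yaw',np.arctan2(d[1],d[0]),np.hypot(*d[:2]))
h=[P(43,86,.014),P(455,87,.014),P(449,301,.014),P(61,300,.014)]
for i,j in((0,1),(3,2)): d=h[j]-h[i]; print('yaw',np.arctan2(d[1],d[0]))
m=sum(h)/4;print('platemid',m)
a=P(366.5,554,zt);f=P(365.5,335,zt-.001);print('emit',a,f,np.linalg.norm(f-a),np.arctan2(*(f-a)[1::-1]),'w',P(313,500,zt)-P(421,500,zt))
c=a+(f-a)/np.linalg.norm(f-a)*.022; print('centre',c,'grasp off',c-e,'shift',(n-c)*100)
```

```text
bolt [0.58380577 0.04497206 0.094     ] nest [0.64785112 0.03458496 0.065     ] nest size [-0.02434942  0.0034314   0.        ] [0.00405081 0.0259121  0.        ]
yaw -0.1607835987117097 0.06488219187936059
yaw -0.14235486573395392
yaw -0.14270649366927604
platemid [0.61234336 0.03937118 0.014     ]
emit [ 0.64478788 -0.00331724  0.17664659] [0.65045016 0.03815125 0.17564659] 0.041865230790109564 1.4350914357689057 w [-0.01925314  0.00271455  0.        ]
centre [0.64776338 0.01847427 0.17612109] grasp off [0.00164616 0.00777027 0.0126745 ] shift [ 8.77391492e-03  1.61106869e+00 -1.11121091e+01]
```

Call:
apply_moves(commands=[[0.1,1.6,0,0,0,-0.01],[0,0,-3,0,0,0],[0,0,-3,0,0,0],[0,0,0,0,0,0],[0,0,0,0,0,0]])

```text
clock: 5.0
eef_pos: [0.6474, 0.028, 0.1038]
ee_rot: [-0.0, 0.758, 0.652, -0.0]
force: [-0.6, -0.7, -0.6]
opening: 0.02
```

Call:
apply_moves(commands=[[-0.08,0,-1.5,0,0,0],[0,0,-1.0,0,0,0],[0,0,-0.3,0,0,0],[0,0,-0.2,0,0,0],[0,0,0,0,0,0]])

```text
clock: 5.5
eef_pos: [0.6467, 0.0298, 0.0735]
ee_rot: [-0.0, 0.757, 0.653, -0.0]
force: [-0.5, -0.3, -1.3]
opening: 0.0198
```

Call:
apply_moves(commands=[[0,-0.2,0,0,0,0],[0,0,-0.1,0,0,0],[0,0,-0.1,0,0,0],[0,0,0,0,0,0],[0,0,0,0,0,0]])

```text
clock: 6.0
eef_pos: [0.6469, 0.0275, 0.0719]
ee_rot: [0.0, 0.757, 0.653, 0.0]
force: [-0.4, -0.5, -0.6]
opening: 0.0201
```

Run:
```python
from h import *
o=status.get_obs(); print(o['eef_pos'],o['force'],o['clock'])
s=snap('wrist'); im=s['color'][:,:,::-1]
cv2.imwrite('pics/w4.png',cv2.convertScaleAbs(cv2.resize(im[170:370,185:445],None,fx=3,fy=3,interpolation=cv2.INTER_CUBIC),alpha=1.4))
```

```text
[0.64686144 0.02754271 0.07186018] [-0.41986458 -0.46600274 -0.62559822] 6.0
```

View pics/w4.png

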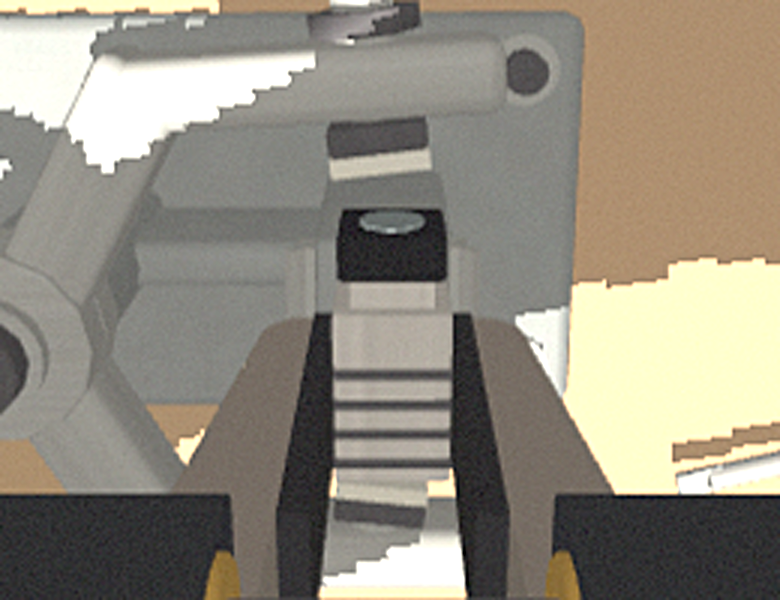

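The emitter sits between the fences (lips at crop x 288–475, emitter 335–447), about 1 mm too far to +x, with both dies clear at y 165 and y 490. I'll nudge it over and set it down.

Call:
apply_moves(commands=[[-0.1,0,0,0,0,0],[0,0,-0.05,0,0,0],[0,0,-0.05,0,0,0],[0,0,0,0,0,0]])

```text
clock: 6.45
eef_pos: [0.6459, 0.0277, 0.0718]
ee_rot: [0.0, 0.757, 0.653, 0.0]
force: [-2.4, -0.3, 6.5]
opening: 0.0197
```

Call:
apply_moves(commands=[[0,0,0.05,0,0,0],[0,0,0,0,0,0],[0,0,0,0,0,0]], jaw=180)

```text
clock: 6.75
eef_pos: [0.6457, 0.0278, 0.0712]
ee_rot: [0.0, 0.757, 0.653, 0.0]
force: [-1.1, -0.3, 2.6]
opening: 0.0272
```

Call:
apply_moves(commands=[[0,0,0.5,0,0,0],[0,0,1,0,0,0],[0,0,3,0,0,0],[0,0,5,0,0,0],[0,0,1,0,0,0]])

```text
clock: 7.25
eef_pos: [0.6489, 0.0285, 0.1827]
ee_rot: [0.003, 0.757, 0.653, 0.004]
force: [0.6, 0.8, 0.7]
opening: 0.0271
```

Run:
```python
from h import *
o=status.get_obs(); print(o['eef_pos'],o['force'],o['clock'])
s=snap('wrist'); im=s['color'][:,:,::-1]
cv2.imwrite('pics/w5.png',cv2.convertScaleAbs(cv2.resize(im[110:310,140:400],None,fx=3,fy=3,interpolation=cv2.INTER_CUBIC),alpha=1.3))
```

```text
[0.64888357 0.02848934 0.18266289] [0.56011102 0.77752046 0.66706913] 7.25
```

View pics/w5.png

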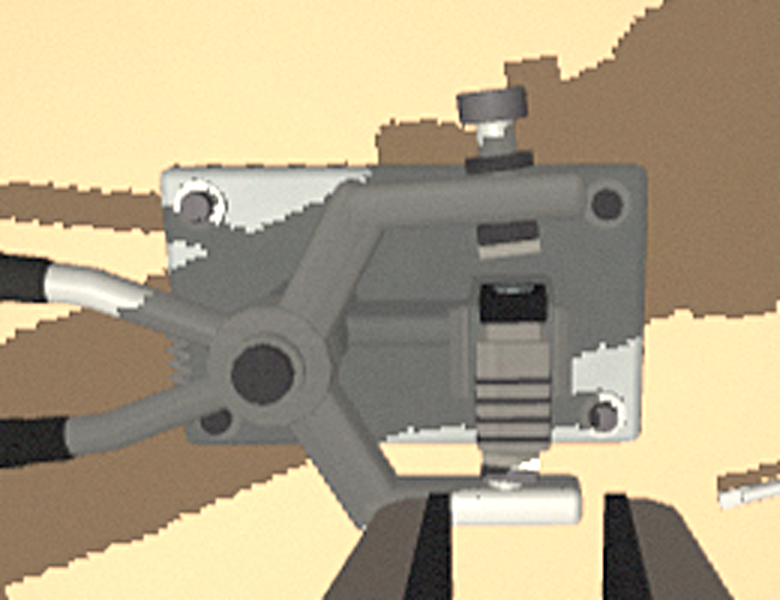

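The emitter lies square in the nest between the dies and the fingers are clear. Next, check the wrist range and compute the grip pose.

Run:
```python
from h import *
o=status.get_obs(); print(o['joint_positions'].round(2),o['eef_pos'])
s=snap('top'); im=s['color']
# handle bars: dark mask, centre lines at z .075
m=(im[280:340,265:320].max(2)<45).astype(np.uint8)
n,l,st,c=cv2.connectedComponentsWithStats(m); print(st[1:],c[1:]+[265,280])
pv=np.array([.583,.0442]);yw=-.143;x=np.array([np.cos(yw),np.sin(yw)]);y=np.array([-x[1],x[0]])
for i in range(1,n):
    if st[i,4]<50: continue
    v,u=np.nonzero(l==i); w=np.array([ray(s,a+265,b+280,.078)[:2] for a,b in zip(u,v)])-pv
    q=np.c_[w@x,w@y]; k=abs(q[:,0]+.125)<.012; print(q[:,0].min(),q[:,0].max(),np.polyfit(q[:,0],q[:,1],1),q[k].mean(0))
print('mid',pv-.125*x)
```

```text
[ 0.23  0.54 -0.45  1.62  0.27  1.03 -0.45] [0.64857169 0.02829013 0.18212889]
[[   7    0   18   54  318]
 [  27    0   28   60 1285]] [[280.22955975 306.25471698]
 [308.4155642  306.85058366]]
-0.17072474857299122 -0.059423106806725946 [-0.08476065  0.01736743] [-0.1249158  0.0281402]
-0.17213283488067976 -0.04908502449234488 [ 0.24874126 -0.00401421] [-0.12478088 -0.03605974]
mid [0.45927589 0.06201414]
```

Call:
apply_moves(commands=[[-1.0,0,0,0,0,0.14],[-2,0.3,0,0,0,0.14],[-2,0.3,0,0,0,0.14],[-2,0.3,0,0,0,0.14],[-2,0.3,0,0,0,0.14]], jaw=0)

```text
clock: 7.85
eef_pos: [0.5537, 0.0395, 0.1745]
ee_rot: [-0.001, 0.485, 0.875, -0.001]
force: [0.5, -0.3, 0.2]
opening: 0.065
```

Call:
apply_moves(commands=[[-2,0.4,0,0,0,0.14],[-2,0.4,0,0,0,0.14],[-2,0.4,0,0,0,0.14],[-2,0.4,0,0,0,0.14],[-2,0.5,0,0,0,0.14]])

```text
clock: 8.35
eef_pos: [0.4537, 0.0604, 0.1748]
ee_rot: [-0.001, 0.155, 0.988, -0.0]
force: [-0.3, 0.3, -0.7]
opening: 0.0916
```

Call:
apply_moves(commands=[[0,0,0,0,0,0.14],[0,0,0,0,0,0.03],[0,0,0,0,0,0],[0,0,0,0,0,0]])

```text
clock: 8.75
eef_pos: [0.4557, 0.0604, 0.1757]
ee_rot: [-0.0, 0.075, 0.997, 0.0]
force: [0.4, 0.1, 0.4]
opening: 0.0917
```

Run:
```python
from h import *
o=status.get_obs(); print(o['eef_pos'],o['ee_rot'],o['opening'],2*np.arctan2(o['ee_rot'][2],o['ee_rot'][1]),o['joint_positions'].round(2),o['clock'])
```

```text
[0.45568543 0.06040125 0.17570341] [-3.97968263e-04  7.53109631e-02  9.97159995e-01  2.10836882e-04] 0.09172225602447488 2.9908279660016306 [ 0.57  0.34 -0.9   2.05  0.34  0.91  0.91] 8.75
```

Call:
apply_moves(commands=[[0.35,0.15,-2,0,0,0],[0,0,-3,0,0,0],[0,0,-4,0,0,0],[0,0,-2.9,0,0,0],[0,0,0,0,0,0]])

```text
clock: 9.25
eef_pos: [0.4565, 0.0618, 0.054]
ee_rot: [-0.004, 0.074, 0.997, -0.0]
force: [-0.2, 0.6, 0.2]
opening: 0.0918
```

Run:
```python
from h import *
o=status.get_obs(); print(o['eef_pos'],o['force'],o['clock'])
s=snap('top'); im=s['color'][:,:,::-1]
s2=snap('wrist'); i2=s2['color'][:,:,::-1]
c=np.hstack([cv2.resize(im[195:345,250:370],(400,500),interpolation=cv2.INTER_CUBIC),cv2.resize(i2[80:480,160:480],(400,500))])
cv2.imwrite('pics/t6.png',cv2.convertScaleAbs(c,alpha=1.6))
```

```text
[0.45649042 0.06179163 0.05400667] [-0.18420316  0.63852723  0.19093465] 9.25
```

View pics/t6.png

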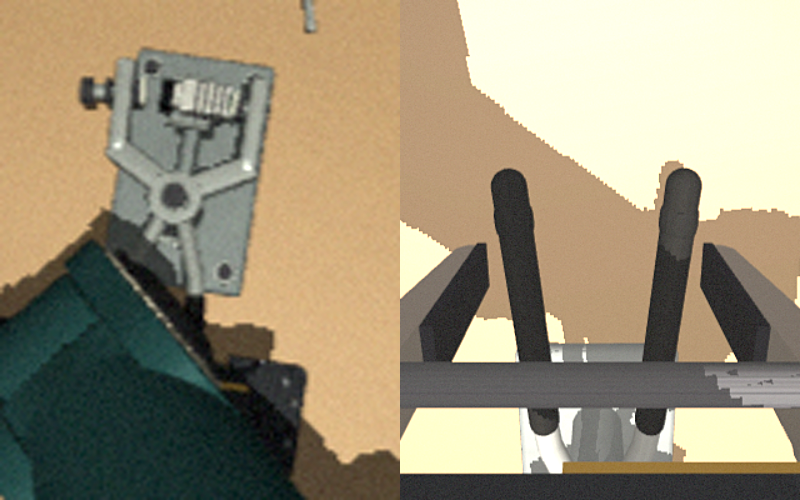

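The right half (wrist view) shows both handles centred between the open fingers; the left half (top view) shows the emitter still in the nest at (205,97). I'll close gently to find where the dies meet the emitter.

Call:
apply_moves(commands=[[0,0,0,0,0,0],[0,0,0,0,0,0],[0,0,0,0,0,0]], jaw=75, squeeze=6)

```text
clock: 9.65
eef_pos: [0.46, 0.0621, 0.0582]
ee_rot: [0.001, 0.074, 0.997, 0.0]
force: [0.1, 2.5, 0.5]
opening: 0.0699
```

Call:
apply_moves(commands=[[0,0,0,0,0,0],[0,0,0,0,0,0],[0,0,0,0,0,0]], jaw=95)

```text
clock: 9.95
eef_pos: [0.4592, 0.0622, 0.0574]
ee_rot: [0.0, 0.074, 0.997, -0.0]
force: [-0.9, 1.1, 2.8]
opening: 0.0577
```

Call:
apply_moves(commands=[[0,0,0,0,0,0],[0,0,0,0,0,0],[0,0,0,0,0,0]], jaw=105)

```text
clock: 10.25
eef_pos: [0.4591, 0.0622, 0.0571]
ee_rot: [-0.0, 0.074, 0.997, 0.0]
force: [-1.4, 0.0, 2.5]
opening: 0.0542
```

Call:
apply_moves(commands=[[0,0,0,0,0,0],[0,0,0,0,0,0],[0,0,0,0,0,0]], jaw=112)

```text
clock: 10.55
eef_pos: [0.459, 0.0622, 0.0571]
ee_rot: [-0.0, 0.074, 0.997, 0.0]
force: [-1.5, 0.9, 2.9]
opening: 0.0512
```

Call:
apply_moves(commands=[[0,0,0,0,0,0],[0,0,0,0,0,0],[0,0,0,0,0,0]], jaw=119)

```text
clock: 10.85
eef_pos: [0.4588, 0.0622, 0.057]
ee_rot: [-0.0, 0.074, 0.997, -0.0]
force: [-3.0, 1.1, 2.0]
opening: 0.049
```

Call:
apply_moves(commands=[[0,0,0,0,0,0],[0,0,0,0,0,0],[0,0,0,0,0,0]], jaw=126)

```text
clock: 11.15
eef_pos: [0.4586, 0.0622, 0.057]
ee_rot: [-0.0, 0.074, 0.997, -0.0]
force: [-3.5, 1.0, 2.6]
opening: 0.0467
```

Call:
apply_moves(commands=[[0,0,0,0,0,0],[0,0,0,0,0,0],[0,0,0,0,0,0]], jaw=130)

```text
clock: 11.45
eef_pos: [0.4586, 0.0622, 0.057]
ee_rot: [-0.0, 0.074, 0.997, -0.0]
force: [-4.5, 1.3, 2.9]
opening: 0.0459
```

Call:
apply_moves(commands=[[0,0,0,0,0,0],[0,0,0,0,0,0],[0,0,0,0,0,0]], jaw=134)

```text
clock: 11.75
eef_pos: [0.4586, 0.0623, 0.057]
ee_rot: [-0.0, 0.074, 0.997, -0.0]
force: [-5.0, 1.4, 3.2]
opening: 0.0462
```

The handles stall at 46 mm under 6 N, so the dies are on the emitter (contact about 47 mm). Now I raise the force cap and step the position a little at a time.

Call:
apply_moves(commands=[[0,0,0,0,0,0],[0,0,0,0,0,0]], jaw=131, squeeze=20)

```text
clock: 11.95
eef_pos: [0.4585, 0.0625, 0.057]
ee_rot: [-0.001, 0.074, 0.997, 0.0]
force: [-6.2, 2.0, 3.5]
opening: 0.0448
```

Call:
apply_moves(commands=[[0,0,0,0,0,0],[0,0,0,0,0,0]], jaw=134)

```text
clock: 12.15
eef_pos: [0.4585, 0.0627, 0.057]
ee_rot: [-0.001, 0.074, 0.997, 0.0]
force: [-5.4, 3.8, 2.4]
opening: 0.0436
```

Call:
apply_moves(commands=[[0,0,0,0,0,0],[0,0,0,0,0,0]], jaw=137)

```text
clock: 12.35
eef_pos: [0.4584, 0.0627, 0.057]
ee_rot: [-0.001, 0.074, 0.997, 0.0]
force: [-5.1, 2.9, 3.5]
opening: 0.0424
```

Call:
apply_moves(commands=[[0,0,0,0,0,0],[0,0,0,0,0,0]], jaw=139)

```text
clock: 12.55
eef_pos: [0.4584, 0.0628, 0.057]
ee_rot: [-0.001, 0.074, 0.997, 0.0]
force: [-5.3, 3.6, 3.2]
opening: 0.0419
```

Call:
apply_moves(commands=[[0,0,0,0,0,0],[0,0,0,0,0,0]], jaw=141)

```text
clock: 12.75
eef_pos: [0.4583, 0.0627, 0.057]
ee_rot: [-0.001, 0.074, 0.997, 0.0]
force: [-5.3, 4.1, 4.0]
opening: 0.0411
```

Call:
apply_moves(commands=[[0,0,0,0,0,0],[0,0,0,0,0,0],[0,0,0,0,0,0]], jaw=142)

```text
clock: 13.05
eef_pos: [0.4582, 0.0624, 0.0569]
ee_rot: [-0.001, 0.074, 0.997, -0.0]
force: [-5.9, 2.3, 3.7]
opening: 0.0411
```

Call:
apply_moves(commands=[[0,0,0,0,0,0],[0,0,0,0,0,0],[0,0,0,0,0,0]], jaw=143)

```text
clock: 13.35
eef_pos: [0.4585, 0.0621, 0.0569]
ee_rot: [-0.001, 0.074, 0.997, -0.0]
force: [-5.5, 1.0, 1.7]
opening: 0.0401
```

Call:
apply_moves(commands=[[0,0,0,0,0,0],[0,0,0,0,0,0],[0,0,0,0,0,0]], jaw=144)

```text
clock: 13.65
eef_pos: [0.4584, 0.062, 0.0568]
ee_rot: [-0.001, 0.074, 0.997, -0.0]
force: [-5.0, 0.6, 2.0]
opening: 0.04
```

```bash
cat > prof.py <<'E'
from h import *
def prof(im,map_):
    yw=-.143;x=np.array([np.cos(yw),np.sin(yw)]);y=np.array([-x[1],x[0]]);n=np.array([.647,.0345])
    out=[]
    for t in np.arange(-32,36,1.):
        v=[]
        for k in (-5,-2.5,0,2.5,5):
            p=n+y*t/1000+x*k/1000; v.append(map_(*proj(S,[*p,.085])))
        v=np.array(v,np.float32); out.append(cv2.remap(im,v[None,:,0],v[None,:,1],cv2.INTER_LINEAR).mean())
    return np.array(out).round().astype(int)
S=snap('top')
old=cv2.cvtColor(cv2.imread('pics/t6.png')[:,:400],cv2.COLOR_BGR2GRAY)/1.6
new=cv2.cvtColor(S['color'],cv2.COLOR_RGB2GRAY)
a=prof(old.astype(np.float32),lambda u,v:((u-250+.5)*400/120-.5,(v-195+.5)*500/150-.5)); b=prof(new.astype(np.float32),lambda u,v:(u,v))
for i in range(len(a)): print(i-32,a[i],b[i],end=' | ')
print(status.get_obs()['force'],status.get_obs()['opening'])
E
python3 prof.py
```

```text
-32 42 102 | -31 49 96 | -30 68 88 | -29 93 79 | -28 113 67 | -27 119 56 | -26 107 48 | -25 90 41 | -24 86 39 | -23 96 44 | -22 107 59 | -21 104 79 | -20 93 101 | -19 90 118 | -18 101 126 | -17 111 122 | -16 108 115 | -15 95 108 | -14 89 98 | -13 99 93 | -12 112 99 | -11 114 110 | -10 103 113 | -9 91 105 | -8 94 96 | -7 106 96 | -6 115 105 | -5 109 111 | -4 96 107 | -3 90 98 | -2 98 91 | -1 113 97 | 0 125 108 | 1 129 108 | 2 129 99 | 3 129 90 | 4 128 92 | 5 124 104 | 6 120 119 | 7 118 126 | 8 120 127 | 9 125 127 | 10 124 127 | 11 109 123 | 12 78 112 | 13 43 92 | 14 19 59 | 15 10 27 | 16 9 13 | 17 10 12 | 18 17 12 | 19 31 15 | 20 49 30 | 21 67 53 | 22 80 78 | 23 86 102 | 24 86 116 | 25 86 115 | 26 85 102 | 27 83 76 | 28 82 51 | 29 89 41 | 30 102 46 | 31 116 57 | 32 122 70 | 33 110 85 | 34 82 96 | 35 53 101 | [-5.09679223  1.10449096  2.30627628] 0.04005642116768608
```

Groove-to-frame distance fell from 15.5 to 10.6 mm, so the frame has gone in by about 5 mm and is home. I ease off now.

Call:
apply_moves(commands=[[0,0,0,0,0,0],[0,0,0,0,0,0],[0,0,0,0,0,0]], jaw=125)

```text
clock: 14.0
eef_pos: [0.4591, 0.0619, 0.0569]
ee_rot: [-0.0, 0.074, 0.997, -0.0]
force: [-3.0, 1.0, -2.0]
opening: 0.0469
```

Call:
apply_moves(commands=[[0,0,0,0,0,0],[0,0,0,0,0,0],[0,0,0,0,0,0],[0,0,0,0,0,0]], jaw=80)

```text
clock: 14.4
eef_pos: [0.4605, 0.062, 0.0575]
ee_rot: [0.001, 0.074, 0.997, 0.0]
force: [2.0, -0.3, -1.9]
opening: 0.0633
```

Call:
apply_moves(commands=[[0,0,0,0,0,0],[0,0,0,0,0,0],[0,0,0,0,0,0],[0,0,0,0,0,0],[0,0,0,0,0,0]], jaw=0)

```text
clock: 14.9
eef_pos: [0.4589, 0.0621, 0.0571]
ee_rot: [-0.0, 0.074, 0.997, -0.0]
force: [0.6, 0.7, 0.6]
opening: 0.0921
```

Call:
apply_moves(commands=[[0,0,2,0,0,0],[0,0,4,0,0,0],[0,0,4,0,0,0],[0,0,4,0,0,0],[0,0,0,0,0,0]])

```text
clock: 15.4
eef_pos: [0.4621, 0.063, 0.2015]
ee_rot: [0.004, 0.074, 0.997, 0.0]
force: [0.3, 0.6, 0.3]
opening: 0.0916
```

Call:
apply_moves(commands=[[0,-4,0,0,0,0],[0,-4,0,0,0,0],[0,-4,0,0,0,0],[0,-4,0,0,0,0],[0,-4,0,0,0,0]])

```text
clock: 15.9
eef_pos: [0.4584, -0.1395, 0.1965]
ee_rot: [-0.0, 0.074, 0.997, -0.0]
force: [0.1, -0.5, -0.2]
opening: 0.092
```

```bash
python3 prof.py
python3 - <<'E'
from h import *
s=snap('top'); im=s['color'][:,:,::-1]; b=snap('scene')['color'][:,:,::-1]
c=np.hstack([cv2.resize(im[195:345,250:370],(400,500),interpolation=cv2.INTER_CUBIC),cv2.resize(b[165:285,240:370],(400,500),interpolation=cv2.INTER_CUBIC)])
cv2.imwrite('pics/t7.png',cv2.convertScaleAbs(c,alpha=1.5))
o=status.get_obs(); print(o['eef_pos'],o['clock'])
E
```

```text
-32 42 49 | -31 49 56 | -30 68 72 | -29 93 95 | -28 113 114 | -27 119 121 | -26 107 111 | -25 90 86 | -24 86 63 | -23 96 56 | -22 107 62 | -21 104 69 | -20 93 75 | -19 90 81 | -18 101 88 | -17 111 98 | -16 108 109 | -15 95 113 | -14 89 106 | -13 99 100 | -12 112 106 | -11 114 117 | -10 103 119 | -9 91 110 | -8 94 101 | -7 106 101 | -6 115 109 | -5 109 114 | -4 96 109 | -3 90 98 | -2 98 92 | -1 113 99 | 0 125 111 | 1 129 111 | 2 129 102 | 3 129 94 | 4 128 97 | 5 124 111 | 6 120 126 | 7 118 132 | 8 120 133 | 9 125 133 | 10 124 134 | 11 109 130 | 12 78 119 | 13 43 98 | 14 19 64 | 15 10 30 | 16 9 15 | 17 10 14 | 18 17 14 | 19 31 18 | 20 49 34 | 21 67 56 | 22 80 74 | 23 86 88 | 24 86 93 | 25 86 90 | 26 85 88 | 27 83 87 | 28 82 88 | 29 89 95 | 30 102 106 | 31 116 116 | 32 122 122 | 33 110 112 | 34 82 84 | 35 53 61 | [-0.3881941  -4.78496058  0.47651115] 0.09192880184571244
[ 0.45825904 -0.1403365   0.19610118] 16.05
```

View pics/t7.png

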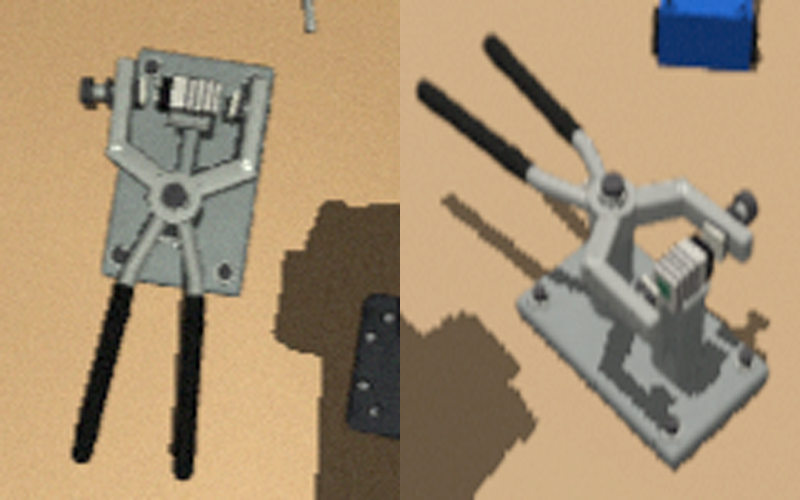

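The frame is flush on the housing, the emitter lies flat in the nest at (192,95), both dies are back at their open positions and the arm is clear.

Call:
apply_moves(commands=[[0,0,0,0,0,0],[0,0,0,0,0,0]])

```text
clock: 16.25
eef_pos: [0.4591, -0.1363, 0.1969]
ee_rot: [-0.0, 0.073, 0.997, 0.0]
force: [-0.2, 0.0, 0.9]
opening: 0.0921
```

```bash
python3 -c "
from plant import sign_off; print(sign_off())"
```

```text
the job is handed in; nothing more can be done
None
```

I laid the emitter in the nest, pressed the frame home with the jaws alone, let the handles spring open, and handed the job in at about 16 s. The sign-off gave no verdict.

- **Pressing:** The dies met the emitter at about 46 mm finger opening under 6 N. I then closed in small position steps, with the grip capped at 20 N. I stopped at 40 mm, when the side force dropped from about 4 N to under 1 N. I took that as the snap.
- **Frame home:** In the top-view brightness profile, the distance from the last housing groove to the frame fell from 15.5 to 10.6 mm, about 5 mm of travel. The final picture shows the frame flush against the housing.
- **Resting state:** The emitter lies in the nest, by my estimate 4–5 mm off its middle towards +y (the limit is 12 mm), because the jaws slid it. Both dies match their open positions from before the press, and the arm is clear.
- **Not measured:** I had no reading of the force between the dies. That the glass is sound rests on having stopped right after the snap. I did not re-measure the bystanders, but the arm's path stayed clear of them.
- **Disagreement:** The top and wrist views put the nest about 2 mm apart. I settled this with a close wrist view before letting the emitter go.

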